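# Add a tub to the row behind a ratchet stop

## Robot

A 7-joint arm with a two-finger parallel gripper is mounted at the origin on a cart in front of the work surface, level with it; the furniture and walls round the work are solid. World frame = base frame: x ahead of the robot, y to its left, z up, the work surface at z = 0. Lengths are in m, angles in rad, forces in N, time in s.
With the tool pointing down it reaches from about 0.4 to 0.85 m from the base axis. Payload 6.9 kg.
Tool frame: the origin (TCP) lies midway between the tips of the shut fingers; the grasp point (between the pads) lies behind it (ctrl.pinch_z is the z of the grasp point in the tool frame, in m); z points along the fingers, y is the direction in which the jaws open and shut (so a half turn about z gives the same grasp; the last joint's range is limited). The gripper opens to 85 mm and grips with 20 to 120 N. Pads are 22 mm wide; open, the fingers measure 114 mm over their backs; the gripper's body (76 mm by 85 mm) begins 54 mm behind the grasp point. The pads swing forward as they close: fully open they stand 13 mm farther back than shut.
Start: joints at [-1.192, 0.507, -0.238, 1.5, 0.126, 1.149, -0.155], TCP at [0.169, 0.602, 0.195] pointing down, gripper open.
Joint ranges: [-3.08, 3.08], [-0.24, 2.05], [-1.43, 1.35], [0, 2.5], [-1.52, 4.66], [0.17, 1.96], [-2.89, 2.89]. Speed limits (rad/s): [2.39, 2.39, 3.14, 3.14, 3.14, 3.14, 3.14].

## Interface

Orientations are given as a unit quaternion [w, x, y, z].
In Python, from station import ctrl, get_state, vision, ticket, models gives the robot as it stands. Calls block until the motion is done:
- ctrl.movep(position, orientation): joint-space move of the TCP to a pose.
- ctrl.movel(position, frame=None, max_speed=0.15): straight line of the TCP; frame=None keeps the orientation; max_speed is the mean speed in m/s.
- ctrl.set_joints(angles): joint-space move.
- ctrl.ungrasp() and ctrl.close_gripper(force=None): open the fingers fully, or close them until they stop; force is the grip in N (None keeps the last).
- ctrl.pause(seconds).
- ctrl.ik(position, orientation): joint angles nearest the present ones, or None.
- get_state(): the state.
- vision.grab_frame(name): name is "scene" or "side" or "wrist"; returns (picture, depth): 400x640x3 uint8, blue, green, red; 400x640 float32, m along the optical axis (not along the pixel's ray), 0 where there is no reading.
- vision.camera_info(name): a dict with "mtx" (3x3 intrinsics, pixels), "R" (3x3) and "t" (3): a world point X has camera coordinates R X + t; the wrist camera has in their place "hand_eye" (4x4, takes a point from camera to tool coordinates, whose origin is the TCP and whose axes are the flange's). Camera axes: x right, y down, z forward; pixel columns grow to the right and rows downward; lengths in m; the calibration is good to about 2 mm. A picture is of the moment at which its call begins: read the wrist's pose just before it. camera_info takes no time and is no camera call.
A pose or a line that the arm cannot do raises ctrl.Unreachable and nothing moves.
- ticket.close_job(): hands the job in, once; it reports no verdict.
Trained networks look in the newest picture that a camera, given by its name, has taken for a name from the list of things; names that differ only in an ending like _2 or _b are one class to them, and where a whole thing is asked for, a point or a joint stands for the part that bears it (a point fixed in the world has none). Each returns a list of dicts, best first, with "p" (0 to 1); they miss things now and then, are a little off and sometimes report something else, mostly with a low value. They report only what shows in the picture. A call takes as long as a camera call. They do not tell look-alikes from the thing itself.
- models.recognise(camera, target): "point" ([column, row] in pixels, amid what is visible of it).
- models.masks_of(camera, target): "mask" (400x640 bool, what is visible of it) and "point" ([column, row] in pixels, amid what is visible of it).
The state is a dict: "time": time; "qpos": joint angles; "qd": joint speeds; "tau": joint torques, N m; "tcp_pos": TCP position; "eef_rot": TCP orientation; "contact_force": force on the tool from outside, world axes, zero at the start; "wrist_torque": the same for the moment, N m; "width": finger opening in m.
Only numpy, scipy, OpenCV 4.12 (cv2) and the standard library are available. Lean on these libraries where they do the work, as an engineer would, in place of code of your own. Each camera call takes 0.05 s, during which the arm holds its last target. There are 200 camera calls.

## Task

Add the spare tub of spread to the row held by the ratchet stop: keep the orange release tab pressed down while you push the sliding stop back along its toothed bar, towards you, until there is room for another tub, then push the spare tub sideways into the gap, up to the bar and in line with the tub already there. Finally push the stop forward until both tubs sit snugly between it and the end plate. Only press and push with the fingertips: do not lift or tip the tubs, and leave the jar, the roll of labels and the two loose black biscuit packs where they are.

Things in the scene. Friction and masses are not known exactly. Their poses are not given: they have to be found in the camera images.
- stop_rail: Fixed frame of the ratchet stop, screwed to the table. Origin: on the table under the bar's centre line; x along the bar, away from the robot (turned up to 0.2 rad), y left (the row's side), z up. Aluminium bar 34 mm wide, x -228 to 185 mm, top at 34 mm, on it 4 mm teeth every 8 mm. Tubs stand on the table against the bar's left side: in line, a tub's centre is at y = 70 mm in this frame.
- end_face (a point): Middle of the face of the fixed steel end plate that looks at the row, at the far end of the bar: x = 176, y = 70, z = 40 mm in the stop_rail frame. The plate is 75 mm high and spans y -22 to 136 mm.
- stop (a joint): Sliding stop, m, 0 to 0.165, growing as it goes back towards the robot. Its face is at x = 0.075 - value in the stop_rail frame; clear length to the end plate 0.101 + value (two tubs touching: 0.111). Slides with 2 N, stays where left. Forwards (away from the robot) it clicks over the teeth with up to 10 N; backwards a pawl blocks it within 8 mm unless the release is held down.
- stop_face (a point): Middle of the stop's face towards the tubs, 40 mm above the table, 71 mm left of the bar's centre line. The steel leaf behind it is 5 mm thick, 23 to 135 mm left of the bar's centre line, 3 to 75 mm above the table; its near side is free for pushing the stop forward with a fingertip.
- release (a joint): Orange release tab, rad: 0 = up (pawl in the teeth), 0.36 = fully down; the pawl is clear of the teeth above 0.15. Spring return: about 2 N on its middle to start it, 6 N fully down. Hold it down while pushing the stop back.
- release_pad (a point): Middle of the tab's top, on the bar's centre line, 44 mm nearer the robot than stop_face; 75 mm above the table when up. Tab 36 mm wide, 46 mm along the bar, hinged at its near end under the black hood, sloping up 0.22 rad away from the robot. Pressed until level its whole top is 65 mm above the table: released. Its pocket is 58 mm long, from the hood's wall to a 92 mm high upright at the stop's face.
- stop_wall (a point): Middle of the face of the black hood's wall behind the tab, which looks away from the robot: 64 mm nearer the robot than stop_face, 85 mm above the table; the wall is 44 mm wide, 75 to 95 mm above the table. A fingertip holding the tab down pushes this wall towards the robot to drive the stop back.
- row_tub: White round tub of spread already in the row near the end plate, loose. 106 mm across, 68 mm high, behaves as an upright cylinder; 0.17 to 0.34 kg. Origin: centre of its underside.
- spare_tub: The same kind of tub, standing on the table alone to the left of the row, 130 to 190 mm from the row's line. Loose. Origin: centre of its underside.
- jar: Bystander: jar with black lid, 66 mm across, 90 mm high, right of the bar. Origin: centre of its underside.
- label_roll: Bystander: yellow roll of labels, 50 mm across, 30 mm high, right of the bar. Origin: centre of its underside.
- clamshell_0: Bystander: black biscuit pack 136 x 186 x 59 mm, at the right near edge of the table. Origin: centre of its underside.
- clamshell_3: Bystander: black biscuit pack 136 x 186 x 59 mm, at the left near edge of the table. Origin: centre of its underside.
There are look-alikes about, which are no part of the job. Leave any pink or red look-alike of the spare_tub alone.

How it is judged:
On the way, in this order (a step that is already met when the one before it is completed fails the run):
1. the stop has been pushed back far enough for a second tub (joint above 0.115) (value of joint stop above 0.115 m), for 0.1 s.
2. the spare tub is in the gap, in line with the row (y of spare_tub in the frame of stop_rail between 0.055 and 0.085 m and x of spare_tub in the frame of stop_rail between -0.06 and 0.04 m), for 0.2 s.
At the end, for the whole second after the job is handed in: Both tubs stand upright on the table, at rest, in line along the bar (centres within 15 mm of the line of tubs that touch the bar), one behind the other between the end plate and the stop, with no more than 12 mm of slack in all (stop joint 0.100 to 0.123) (x of row_tub in the frame of stop_rail between 0.105 and 0.13 m and y of row_tub in the frame of stop_rail between 0.055 and 0.085 m and x of spare_tub in the frame of stop_rail between -0.005 and 0.03 m and y of spare_tub in the frame of stop_rail between 0.055 and 0.085 m and value of joint stop between 0.1 and 0.123 m and linear speed of each of row_tub, spare_tub below 0.02 m/s and angle between each of row_tub, spare_tub's own z axis and vertical below 0.1 rad and height (world z) of each of row_tub, spare_tub below 0.008 m).
It fails at once if a tub is lifted off the table or tipped (height (world z) of any of row_tub, spare_tub above 0.012 m or angle between any of row_tub, spare_tub's own z axis and vertical above 0.25 rad).
It fails at once if the jar, the roll of labels or a biscuit pack is moved more than 20 mm (distance of any of jar, label_roll, clamshell_0, clamshell_3 from where it was at the start of the episode above 0.02 m).
It also fails if it takes over 72 s, if anything falls off the work surface, if the arm or the gripper's body presses on something with over 40 N, if the wrist force passes 120 N, or if a joint passes its speed limit or range.

## Working session

There is one attempt and no reset: what is moved stays moved. The work goes in short steps, each a Python script; the robot and the scene stay as the last script left them, time stands still between calls to the robot, and variables do not carry over. Pictures are saved under pics/ and viewed, about 8 in all and at most 12, crops included, and the job is handed in when it is done.

```bash
mkdir -p pics; ls
python3 - <<'E'
from station import ctrl, get_state, vision
import cv2,numpy as np
a=[]
for n in("scene","side"):
    p,d=vision.grab_frame(n); np.savez(f"/tmp/{n}.npz",p=p,d=d,**vision.camera_info(n)); a.append(p)
    print(n,{k:np.round(v,3).tolist() for k,v in vision.camera_info(n).items()})
cv2.imwrite("pics/a.png",a[0]);cv2.imwrite("pics/b.png",a[1])
s=get_state();print(s, ctrl.pinch_z)
E
```

```text
pics
scene {'mtx': [[379.262, 0.0, 313.867], [0.0, 379.262, 193.237], [0.0, 0.0, 1.0]], 'R': [[0.511, -0.859, -0.009], [-0.403, -0.23, -0.886], [0.759, 0.457, -0.464]], 't': [-0.27, 0.287, 1.014]}
side {'mtx': [[426.082, 0.0, 322.259], [0.0, 426.082, 202.528], [0.0, 0.0, 1.0]], 'R': [[0.833, -0.554, 0.014], [-0.182, -0.297, -0.938], [0.523, 0.778, -0.348]], 't': [-0.479, 0.175, 0.976]}
{'time': 0.1, 'qpos': array([-1.19151358,  0.50820021, -0.23751127,  1.50102653,  0.12568443,
        1.14886662, -0.15478826]), 'qd': array([ 0.00057255, -0.00176921, -0.00086209, -0.00172434, -0.00100557,
       -0.00129788,  0.00092888]), 'tau': array([-5.01796167e-03, -6.21840763e+01, -2.19456844e+00, -2.50210673e+01,
        1.25717319e-02,  7.80625065e-03,  3.63909948e-06]), 'tcp_pos': array([0.16892742, 0.60122855, 0.19425137]), 'eef_rot': array([-9.12182201e-05,  1.36464857e-01,  9.90644622e-01, -7.52697177e-04]), 'contact_force': array([ 0.13820369, -0.09030831, -0.27215339]), 'wrist_torque': array([0.02420477, 0.03892493, 0.00805665]), 'width': 0.08535751582877679} -0.0187
```

View pics/a.png

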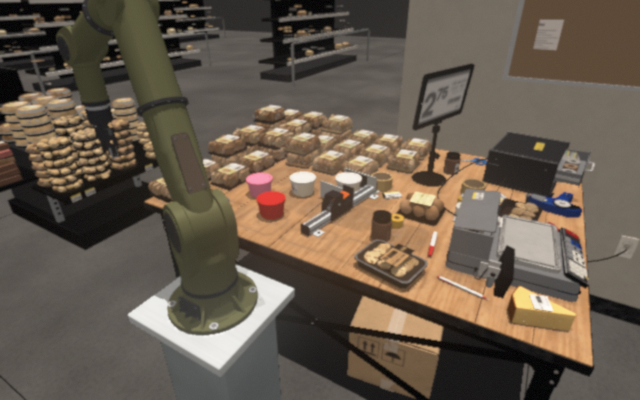

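View pics/b.png

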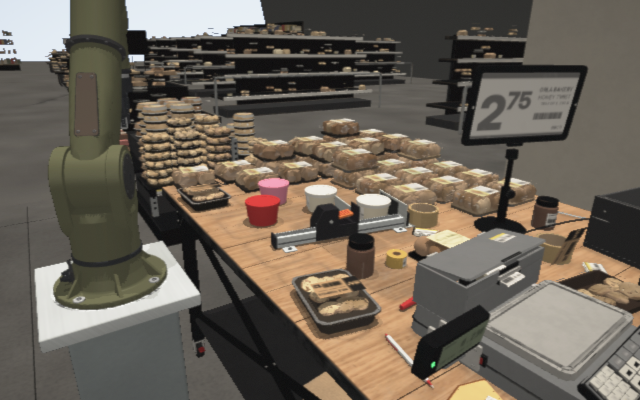

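The scene view shows the spare white tub at (303,184), the row tub at (348,182) and the stop at (337,198). The red (270,205) and pink (260,184) look-alikes are to its left. Next I'll locate these by depth.

```bash
cat > h.py <<'E'
import numpy as np, cv2
from scipy.optimize import least_squares
from scipy.spatial.transform import Rotation as Ro
from station import ctrl, get_state, vision, models
def pose():
    s=get_state(); q=s["eef_rot"]; T=np.eye(4); T[:3,:3]=Ro.from_quat(np.r_[q[1:],q[0]]).as_matrix(); T[:3,3]=s["tcp_pos"]; return T
def cloud(n):
    T=pose() if n=="wrist" else None
    p,d=vision.grab_frame(n); c=vision.camera_info(n); K=np.array(c["mtx"])
    v,u=np.mgrid[:400,:640]; P=np.dstack([(u-K[0,2])/K[0,0]*d,(v-K[1,2])/K[1,1]*d,d])
    if n=="wrist": M=T@np.array(c["hand_eye"]); W=P@M[:3,:3].T+M[:3,3]
    else: W=(P-np.array(c["t"]))@np.array(c["R"])
    W[d<=0]=np.nan; return p,W
def circ(xy,r=None):
    c=np.median(xy,0)
    f=lambda q: np.hypot(*(xy-q[:2]).T)-(r or q[2])
    q=least_squares(f,c if r else np.r_[c,.05],loss="soft_l1",f_scale=.002); return q.x, np.abs(q.fun).mean()
def down(yaw): # tool z down; tool y horizontal at angle yaw+90deg mirrored: tool x along yaw
    c,s=np.cos(yaw),np.sin(yaw); R=np.array([[c,s,0],[s,-c,0],[0,0,-1.]])
    q=Ro.from_matrix(R).as_quat(); return np.r_[q[3],q[:3]]
E
python3 - <<'E'
from h import *
for n in("scene","side"):
    p,W=cloud(n)
    for t in("row_tub","spare_tub","jar","label_roll","stop","release","stop_rail","clamshell_0","clamshell_3"):
        for m in models.masks_of(n,t)[:4]:
            w=W[m["mask"]]; w=w[~np.isnan(w[:,0])]
            if len(w): print(n,t,round(m["p"],2),np.int32(m["point"]),len(w),"med",np.round(np.median(w,0),3),"lo",np.round(np.percentile(w,3,axis=0),3),"hi",np.round(np.percentile(w,97,axis=0),3))
E
```

```text
scene row_tub 0.7 [349 178] 338 med [ 0.728 -0.042  0.066] lo [ 0.689 -0.084  0.033] hi [0.784 0.011 0.07 ]
scene row_tub 0.16 [335 197] 1884 med [ 0.57  -0.081  0.037] lo [ 0.388 -0.132  0.003] hi [0.794 0.029 0.094]
scene spare_tub 0.89 [258 184] 453 med [0.535 0.264 0.064] lo [0.506 0.227 0.012] hi [0.599 0.322 0.069]
scene spare_tub 0.8 [302 181] 490 med [0.626 0.118 0.061] lo [0.603 0.083 0.005] hi [0.69  0.172 0.069]
scene spare_tub 0.72 [269 205] 665 med [0.424 0.12  0.062] lo [0.396 0.087 0.003] hi [0.487 0.177 0.069]
scene jar 0.89 [382 224] 587 med [ 0.48  -0.279  0.062] lo [ 0.468 -0.304  0.01 ] hi [ 0.527 -0.245  0.091]
scene label_roll 0.64 [395 219] 163 med [ 0.592 -0.297  0.026] lo [ 0.577 -0.313  0.   ] hi [ 0.623 -0.275  0.033]
scene label_roll 0.54 [339 200] 1969 med [ 0.576 -0.08   0.037] lo [ 0.388 -0.131  0.003] hi [0.797 0.026 0.094]
scene stop 0.65 [333 198] 923 med [ 0.559 -0.085  0.059] lo [ 0.501 -0.108  0.012] hi [0.648 0.037 0.095]
scene stop_rail 0.57 [339 198] 1961 med [ 0.585 -0.08   0.037] lo [ 0.388 -0.133  0.002] hi [0.797 0.03  0.094]
scene clamshel
[... 1484 characters left out ...]
.052] hi [ 0.616 -0.064  0.072]
side release 0.23 [333 218] 1641 med [ 0.556 -0.094  0.052] lo [ 0.501 -0.111  0.009] hi [0.645 0.024 0.093]
side stop_rail 0.69 [344 225] 3171 med [ 0.576 -0.094  0.034] lo [ 0.398 -0.136  0.003] hi [ 0.792 -0.011  0.092]
side clamshell_0 0.95 [334 301] 3896 med [ 0.348 -0.393  0.03 ] lo [ 0.296 -0.448  0.003] hi [ 0.421 -0.272  0.059]
side clamshell_0 0.94 [206 196] 1059 med [0.34  0.352 0.029] lo [0.287 0.307 0.001] hi [0.414 0.459 0.059]
side clamshell_3 0.95 [334 301] 3896 med [ 0.348 -0.393  0.03 ] lo [ 0.296 -0.448  0.003] hi [ 0.421 -0.272  0.059]
side clamshell_3 0.94 [206 196] 1059 med [0.34  0.352 0.029] lo [0.287 0.307 0.001] hi [0.414 0.459 0.059]
```

Run:
```python
from h import *
print(vision.camera_info("wrist")["hand_eye"])
ctrl.close_gripper()
for y in (np.pi,0):print(ctrl.ik([.55,0,.36],down(y)))
ctrl.movep([.55,0.0,.38],down(np.pi)); s=get_state(); print(s["time"],s["tcp_pos"],s["qpos"],s["width"])
p,W=cloud("wrist"); cv2.imwrite("pics/c.png",p); np.savez("/tmp/w.npz",p=p,W=W)
```

```text
[[ 4.03399784e-04 -9.47798701e-01 -3.18869033e-01  8.23336128e-02]
 [ 9.99999868e-01  2.80801949e-04  4.30446342e-04 -4.26768088e-04]
 [-3.18437438e-04 -3.18869165e-01  9.47798689e-01 -1.78322037e-01]
 [ 0.00000000e+00  0.00000000e+00  0.00000000e+00  1.00000000e+00]]
[-0.20369929  0.30439931  0.2348504   1.38236563 -0.07020928  1.46296054
  1.59908646]
[-0.45026218  0.34286462  0.62083019  1.38549752 -0.19774266  1.47539691
 -1.40923133]
4.4667 [0.55002524 0.00102809 0.37967724] [-0.21081759  0.30240955  0.24582925  1.33429523 -0.07299314  1.51415755
  1.60072659] 0.00011961778223525192
```

View pics/c.png

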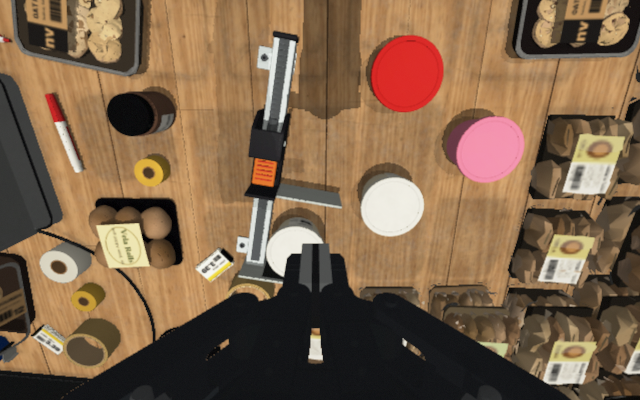

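Wrist view from above, with the robot towards the top: bar from (284,35) to (258,275), orange tab at (264,172), leaf at (310,194). Row tub (296,248), spare (392,205), red (407,73), pink (486,148). I'll fit the geometry from this depth image.

Run:
```python
from h import *
z=np.load("/tmp/w.npz"); p,W=z["p"],z["W"]
for n,(u,v) in dict(row=(296,240),spare=(392,205),red=(407,73),pink=(486,148),jar=(135,113)).items():
    s=np.zeros((400,640),bool); s[max(0,v-50):v+50,u-50:u+50]=1
    zz=W[v,u,2]; m=s&(abs(W[...,2]-zz)<.006)
    if n=="row": m[:,:262]=0; m[:226]=0; m[250:,280:]=0
    xy=W[m][:,:2]; h=cv2.convexHull((xy*1e4).astype(np.int32)).reshape(-1,2)/1e4
    print(n,round(float(zz),4),len(xy),circ(h,.053 if n!="jar" else .033),circ(h))
# rail
m=np.zeros((400,640),bool); m[30:280,235:305]=1
m1=m&(W[...,2]>.025)&(W[...,2]<.042); xy=W[m1][:,:2]
l=cv2.fitLine(xy.astype(np.float32),cv2.DIST_HUBER,0,.01,.01).ravel(); print("rail line",l, xy.min(0),xy.max(0))
# edges: per x-slice min/max y
th=np.arctan(l[1]/l[0]); 
r=np.array([[np.cos(th),np.sin(th)],[-np.sin(th),np.cos(th)]])
q=xy@r.T; 
for a in np.arange(q[:,0].min(),q[:,0].max(),.02):
    k=abs(q[:,0]-a)<.01; print(np.round([a,*np.percentile(q[k,1],[2,50,98]),k.sum()],4))
A=W@np.r_[np.c_[r,[0,0]],[[0,0,1]]].T
c=np.median(q[:,1])
print("th",th,"c",c)
np.savez("/tmp/f.npz",th=th)
# profile along the centre line: z vs s
k=m&(abs(A[...,1]-c)<.012)
for a in np.arange(.36,.82,.008):
    j=k&(abs(A[...,0]-a)<.004)
    if j.any(): print(round(a,3),np.round(np.percentile(A[j][:,2],[5,50,95]),3),end="; ")
# leaf / plate tops
b=(A[...,2]>.066)&(A[...,2]<.082)&(A[...,1]-c>.025)&(A[...,1]-c<.13)
print("\nleaf"); x=A[b&(A[...,0]<.66)]; print(len(x),np.percentile(x[:,0],[2,50,98]),np.percentile(x[:,1]-c,[2,98]))
```

```text
row 0.0639 1314 (array([ 0.73947767, -0.03290527]), np.float64(0.0025646835280029017)) (array([ 0.74429647, -0.0324028 ,  0.05710767]), np.float64(0.0022434507012828757))
spare 0.0665 2972 (array([0.65173739, 0.12984517]), np.float64(0.0011223829879301408)) (array([0.65171454, 0.12995521, 0.05288204]), np.float64(0.0010832124636013178))
red 0.0657 4403 (array([0.44447921, 0.13567706]), np.float64(0.00038258730357858907)) (array([0.44447811, 0.13554376, 0.05261239]), np.float64(0.00017800901811695073))
pink 0.0669 3585 (array([0.55520369, 0.27694135]), np.float64(0.0002891410893387997)) (array([0.55518978, 0.27688808, 0.05281122]), np.float64(0.0002483641556897028))
jar 0.0907 1443 (array([ 0.50066217, -0.273037  ]), np.float64(0.0023501791238629516)) (array([ 0.50075346, -0.27116514,  0.03031996]), np.float64(0.0002621417863648484))
rail line [ 0.9843715  -0.1761043   0.6018915  -0.08109509] [ 0.38156456 -0.1501871 ] [ 0.81914153 -0.01824749]
[3.858e-01 7.800e-03 2.490e-02 4.250e-02 1.790e+02]
[4.058e-01 8.700e-03 2.530e-02 4.150e-02 3.230e+02]
[4.258e-01 8.600e-03 2.510e-02 4.140e-0
[... 881 characters left out ...]
2 2.070e+02]Traceback (most recent call last):
  File "<stdin>", line 18, in <module>
    return _quantile_unchecked(
        a, q, axis, out, overwrite_input, method, keepdims, weights)
    return _ureduce(a,
                    func=_quantile_ureduce_func,
    ...<5 lines>...
                    overwrite_input=overwrite_input,
                    method=method)
    r = func(a, **kwargs)
    result = _quantile(arr,
                       quantiles=q,
    ...<2 lines>...
                       out=out,
                       weights=wgt)
    slices_having_nans = np.isnan(arr[-1, ...])
                                  ~~~^^^^^^^^^
IndexError: index -1 is out of bounds for axis 0 with size 0
```

Run:
```python
from h import *
z=np.load("/tmp/w.npz"); p,W=z["p"],z["W"]; th=float(np.load("/tmp/f.npz")["th"]); c=.0251
r=np.array([[np.cos(th),np.sin(th),0],[-np.sin(th),np.cos(th),0],[0,0,1]])
A=W@r.T; A[...,1]-=c; A=A[~np.isnan(A[...,0])]; print("th",th)
k=(abs(A[:,1])<.013)&(A[:,2]>.02)
B=A[k]; print("bar min",np.sort(B[:,0])[:5])
for a in np.arange(.50,.66,.006):
    j=B[abs(B[:,0]-a)<.003]
    if len(j): print(round(a,3),np.round(np.percentile(j[:,2],[5,50,95]),3),len(j),end="; ")
b=A[(A[:,2]>.071)&(A[:,2]<.08)&(A[:,1]>.03)&(A[:,1]<.15)&(A[:,0]<.66)]
print("\nleaf",len(b),np.percentile(b[:,0],[2,50,98]),np.percentile(b[:,1],[2,98]))
b=A[(A[:,2]>.088)&(abs(A[:,1])<.03)&(A[:,0]>.5)&(A[:,0]<.66)]
print("hood/upright x",np.histogram(b[:,0],np.arange(.5,.66,.006)))
b=A[(A[:,2]>.071)&(A[:,2]<.08)&(A[:,0]>.74)&(A[:,1]<.03)&(A[:,1]>-.04)]
print("plate",len(b),np.percentile(b[:,0],[2,50,98]) if len(b) else "", np.percentile(b[:,1],[2,98]))
w=lambda x,y: r[:2,:2]@[x,y]-[0,c]
print("row",w(.7395,-.0329),w(.7443,-.0324),"spare",w(.6517,.1299),"red",w(.4445,.1356),"pink",w(.555,.277))
```

```text
Traceback (most recent call last):
FileNotFoundError: [Errno 2] No such file or directory: '/tmp/f.npz'
```

Run:
```python
from h import *
z=np.load("/tmp/w.npz"); p,W=z["p"],z["W"]; th=-np.arctan(.1761043/.9843715); c=.0251
r=np.array([[np.cos(th),np.sin(th),0],[-np.sin(th),np.cos(th),0],[0,0,1]])
A=W@r.T; A[...,1]-=c; A=A[~np.isnan(A[...,0])]; print("th",th)
k=(abs(A[:,1])<.013)&(A[:,2]>.02)
B=A[k]; print("bar min",np.sort(B[B[:,0]>.3][:,0])[:5])
for a in np.arange(.50,.66,.006):
    j=B[abs(B[:,0]-a)<.003]
    if len(j): print(round(a,3),np.round(np.percentile(j[:,2],[5,50,95]),3),len(j),end="; ")
b=A[(A[:,2]>.071)&(A[:,2]<.08)&(A[:,1]>.03)&(A[:,1]<.15)&(A[:,0]<.66)&(A[:,0]>.5)]
print("\nleaf",len(b),np.percentile(b[:,0],[2,50,98]),np.percentile(b[:,1],[2,98]))
b=A[(A[:,2]>.088)&(abs(A[:,1])<.03)&(A[:,0]>.5)&(A[:,0]<.66)]
print("hood/upright x",*zip(*[np.round(q,3) for q in (np.histogram(b[:,0],np.arange(.5,.66,.006))[0],np.arange(.5,.653,.006))]))
b=A[(A[:,2]>.071)&(A[:,2]<.08)&(A[:,0]>.74)&(A[:,1]<.03)&(A[:,1]>-.04)]
print("plate",len(b),np.percentile(b[:,0],[2,50,98]) if len(b) else "")
w=lambda x,y: r[:2,:2]@[x,y]-[0,c]
print("row",w(.7395,-.0329),w(.7443,-.0324),"spare",w(.6517,.1299),"red",w(.4445,.1356),"pink",w(.555,.277))
```

```text
th -0.17702749067499512
bar min [0.38582055 0.38605805 0.38606233 0.38621569 0.38642148]
0.5 [0.032 0.034 0.037] 62; 0.506 [0.032 0.034 0.037] 60; 0.512 [0.032 0.036 0.049] 71; 0.518 [0.033 0.049 0.053] 63; 0.524 [0.033 0.055 0.095] 86; 0.53 [0.033 0.094 0.095] 114; 0.536 [0.047 0.094 0.502] 85; 0.542 [0.093 0.499 0.502] 202; 0.548 [0.093 0.094 0.095] 70; 0.554 [0.093 0.094 0.096] 69; 0.56 [0.093 0.094 0.095] 69; 0.566 [0.093 0.094 0.095] 68; 0.572 [0.092 0.093 0.093] 6; 0.578 [0.067 0.068 0.07 ] 59; 0.584 [0.067 0.069 0.071] 60; 0.59 [0.068 0.07  0.072] 63; 0.596 [0.069 0.071 0.072] 59; 0.602 [0.07  0.071 0.073] 59; 0.608 [0.071 0.072 0.074] 61; 0.614 [0.071 0.073 0.074] 54; 0.62 [0.071 0.071 0.071] 1; 0.626 [0.043 0.067 0.09 ] 173; 0.632 [0.089 0.091 0.092] 45; 0.656 [0.032 0.035 0.037] 35; 
leaf 186 [0.62877271 0.63073962 0.63361337] [0.03247457 0.13216136]
hood/upright x (np.int64(0), np.float64(0.5)) (np.int64(0), np.float64(0.506)) (np.int64(0), np.float64(0.512)) (np.int64(21), np.float64(0.518)) (np.int64(116), np.float64(0.524)) (np.int64(186), np.float64(0.53)) (np.int64(3688), np.float64(0.536)) (np.int64(162), np.float64(0.542)) (np.int64(134), np.float64(0.548)) (np.int64(131), np.float64(0.554)) (np.int64(130), np.float64(0.56)) (np.int64(70), np.float64(0.566)) (np.int64(0), np.float64(0.572)) (np.int64(0), np.float64(0.578)) (np.int64(0), np.float64(0.584)) (np.int64(0), np.float64(0.59)) (np.int64(0), np.float64(0.596)) (np.int64(0), np.float64(0.602)) (np.int64(0), np.float64(0.608)) (np.int64(0), np.float64(0.614)) (np.int64(0), np.float64(0.62)) (np.int64(93), np.float64(0.626)) (np.int64(24), np.float64(0.632)) (np.int64(0), np.float64(0.638)) (np.int64(0), np.float64(0.644)) (np.int64(0), np.float64(0.65))
plate 80 [0.78930361 0.79115558 0.79456092]
row [0.73373657 0.07274331] [0.7383735 0.0740808] spare [0.61863897 0.21753703] red [0.41367339 0.18665914] pink [0.4975453 0.3453088]
```

```bash
cat >> h.py <<'E'
th=-.177027; cs,sn=np.cos(th),np.sin(th); S0,C0=.6135,.0251
def w(x,y,z): a,b=S0+x,C0+y; return np.array([cs*a-sn*b, sn*a+cs*b, z])
def rl(P): P=np.asarray(P); return np.stack([cs*P[...,0]+sn*P[...,1]-S0,-sn*P[...,0]+cs*P[...,1]-C0,P[...,2]],-1)
def st(tag=""):
    s=get_state(); f=s["contact_force"]; f=np.array([cs*f[0]+sn*f[1],-sn*f[0]+cs*f[1],f[2]])
    print(tag,"t",round(s["time"],2),"rail",np.round(rl(s["tcp_pos"]),4),"F",np.round(f,1),flush=True); return rl(s["tcp_pos"]),f
E
python3 - <<'E'
from h import *
q=down(np.pi+th); face=.0205
print([None if (k:=ctrl.ik(w(0,.29,.012),down(th+a))) is None else k[[0,6]] for a in (np.pi/2,-np.pi/2)])
ctrl.movep(w(face-.043,0,.13),q); st("above")
ctrl.movel(w(face-.043,0,.085),max_speed=.1); st("pre")
ctrl.movel(w(face-.043,0,.0645),max_speed=.05); st("pressed")
ctrl.movel(w(face-.052,0,.0645),max_speed=.05); st("near wall")
for dx in (.062,.080):
    ctrl.movel(w(face-dx,0,.0645),max_speed=.04); P,f=st("push")
    if abs(f[0])>25: break
E
```

```text
[array([-0.58283085, -0.1492836 ]), array([-0.28801725,  2.5691984 ])]
above t 5.55 rail [-0.0215  0.0008  0.1312] F [0.3 0.7 0.2]
pre t 6.15 rail [-0.022   0.0001  0.0857] F [ 0.9 -0.3  0.2]
pressed t 6.71 rail [-0.0226 -0.0001  0.0642] F [-0.5 -0.2  0.6]
near wall t 7.04 rail [-0.0318  0.0001  0.0648] F [-0.   0.4 -0.6]
push t 7.44 rail [-0.0417 -0.      0.0646] F [-0.3 -1.9  0.2]
push t 8.04 rail [-0.0594  0.      0.0647] F [-0.2  0.3 -0.7]
```

Almost no force is showing, so I'll look before continuing.

Run:
```python
from h import *
p,W=cloud("side"); cv2.imwrite("pics/d.png",cv2.resize(p[140:290,240:460],None,fx=3.5,fy=3.5,interpolation=cv2.INTER_CUBIC))
A=rl(W); h=A[(A[...,2]>.080)&(A[...,2]<.1)&(abs(A[...,1])<.03)&(abs(A[...,0])<.3)]
print(np.round(np.percentile(h[:,0],[1,5,50,95,99]),4))
```

```text
[-0.094  -0.09   -0.0653  0.0173  0.0194]
```

View pics/d.png

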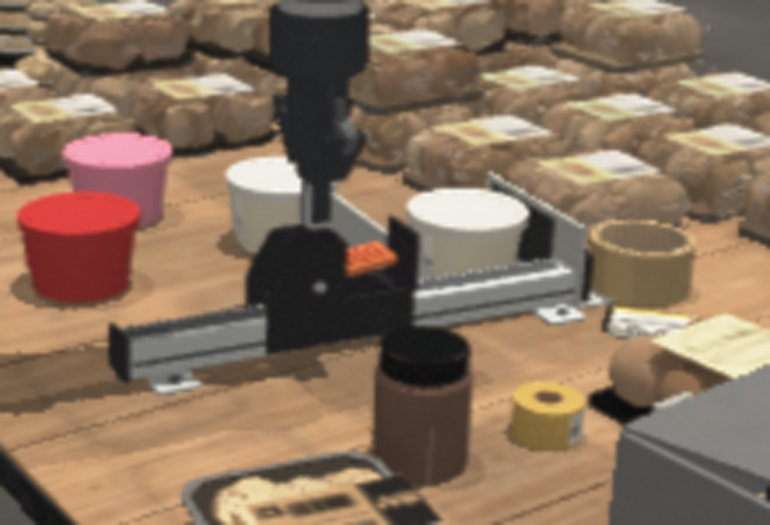

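Run:
```python
from h import *
P=get_state()["tcp_pos"]; print(P,get_state()["eef_rot"],get_state()["width"])
for n in("side","scene"):
    c=vision.camera_info(n)
    for z in (0,.05,.1): q=np.array(c["mtx"])@(np.array(c["R"])@(P+[0,0,z])+c["t"]); print(n,z,q[:2]/q[2])
p,W=cloud("side"); A=rl(W)
# finger pixels
for v in range(180,212,4): print(v,[np.round(A[v,u],3).tolist() for u in (326,331,336)])
```

```text
[ 0.54999022 -0.07283783  0.06460759] [2.00101527e-04 8.83317411e-02 9.96091092e-01 1.23481384e-07] -0.00035774026784310994
side 0 [329.38091386 215.58727081]
side 0.05 [329.7408151  198.66876274]
side 0.1 [330.11159379 181.23891986]
scene 0 [334.22724268 200.20150687]
scene 0.05 [334.44519828 187.82969487]
scene 0.1 [334.67080368 175.02365674]
180 [[-0.076, -0.01, 0.173], [-0.066, -0.019, 0.174], [-0.071, -0.06, 0.187]]
184 [[-0.07, 0.004, 0.157], [-0.065, -0.018, 0.163], [-0.066, -0.051, 0.173]]
188 [[-0.07, 0.002, 0.146], [-0.072, -0.034, 0.157], [-0.056, -0.03, 0.154]]
192 [[-0.07, 0.002, 0.134], [-0.07, -0.029, 0.145], [0.048, 0.185, 0.061]]
196 [[-0.07, 0.001, 0.124], [-0.062, -0.013, 0.127], [0.018, 0.121, 0.073]]
200 [[-0.069, 0.004, 0.111], [-0.061, -0.013, 0.115], [0.015, 0.115, 0.062]]
204 [[-0.063, 0.016, 0.094], [-0.058, -0.007, 0.101], [0.019, 0.123, 0.045]]
208 [[-0.075, -0.011, 0.093], [-0.063, -0.018, 0.094], [-0.048, -0.018, 0.092]]
```

Run:
```python
from h import *
p,W=cloud("wrist"); s,_=cloud("scene")
a=cv2.resize(p[100:400,170:470],(600,600)); b=cv2.resize(s[150:240,290:380],(600,600),interpolation=cv2.INTER_CUBIC)
cv2.imwrite("pics/e.png",cv2.resize(np.hstack([a,b]),(800,400)))
```

```text
(no output)
```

View pics/e.png

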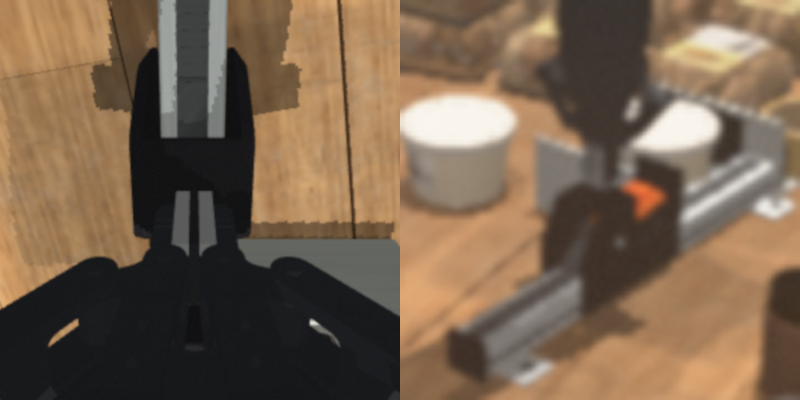

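Run:
```python
from h import *
H=np.array(vision.camera_info("wrist")["hand_eye"]); K=np.array(vision.camera_info("wrist")["mtx"])
i=np.linalg.inv(H)@[0,0,0,1]; q=K@i[:3]; print("TCP px",q[:2]/q[2],"depth",i[2])
p,W=cloud("wrist"); A=rl(W); s=pose(); T=pose()
for v in range(180,300,5): print(v,[np.round(A[v,u],3).tolist() for u in (285,306,314,322,335)])
```

```text
TCP px [315.62669445 229.88039689] depth 0.19528080824438165
180 [[-0.087, -0.02, 0.049], [-0.089, -0.006, 0.055], [-0.089, -0.001, 0.055], [-0.089, 0.004, 0.054], [-0.083, 0.013, 0.034]]
185 [[-0.084, -0.02, 0.049], [-0.086, -0.006, 0.058], [-0.086, -0.001, 0.057], [-0.086, 0.004, 0.057], [-0.079, 0.013, 0.034]]
190 [[-0.081, -0.02, 0.051], [-0.083, -0.006, 0.058], [-0.083, -0.001, 0.058], [-0.084, 0.004, 0.059], [-0.075, 0.014, 0.032]]
195 [[-0.078, -0.02, 0.052], [-0.081, -0.006, 0.062], [-0.081, -0.001, 0.06], [-0.08, 0.004, 0.059], [-0.072, 0.014, 0.033]]
200 [[-0.075, -0.02, 0.052], [-0.079, -0.006, 0.063], [-0.078, -0.001, 0.062], [-0.078, 0.004, 0.062], [-0.068, 0.014, 0.033]]
205 [[-0.086, -0.016, 0.093], [-0.087, -0.005, 0.094], [-0.086, -0.001, 0.093], [-0.086, 0.003, 0.093], [-0.087, 0.01, 0.094]]
210 [[-0.084, -0.016, 0.094], [-0.084, -0.005, 0.095], [-0.084, -0.001, 0.095], [-0.084, 0.003, 0.094], [-0.084, 0.01, 0.095]]
215 [[-0.081, -0.016, 0.093], [-0.081, -0.005, 0.094], [-0.082, -0.001, 0.095], [-0.081, 0.003, 0.094], [-0.081, 0.01, 0.094]]
220 [[-0.079, -0.016, 0.0
[... 1301 characters left out ...]
, -0.001, 0.128], [-0.071, 0.002, 0.129], [-0.067, 0.008, 0.123]]
275 [[-0.067, -0.013, 0.127], [-0.071, -0.004, 0.133], [-0.072, -0.001, 0.134], [-0.07, 0.002, 0.132], [-0.066, 0.008, 0.125]]
280 [[-0.067, -0.013, 0.131], [-0.071, -0.004, 0.137], [-0.07, -0.001, 0.136], [-0.07, 0.002, 0.136], [-0.066, 0.008, 0.129]]
285 [[-0.072, -0.012, 0.141], [-0.072, -0.004, 0.141], [-0.07, -0.001, 0.138], [-0.07, 0.002, 0.139], [-0.073, 0.007, 0.143]]
290 [[-0.072, -0.012, 0.144], [-0.071, -0.004, 0.143], [-0.066, -0.001, 0.136], [-0.072, 0.002, 0.144], [-0.072, 0.007, 0.145]]
295 [[-0.071, -0.011, 0.147], [-0.071, -0.004, 0.146], [-0.064, -0.001, 0.137], [-0.072, 0.002, 0.147], [-0.071, 0.007, 0.146]]
```

Run:
```python
from h import *
z=np.load("/tmp/w.npz"); W=z["W"]-[.55,.001,.3797]
for u in (300,308,316,324,332): print(u,[(v,np.round(W[v,u],3).tolist()) for v in range(236,272,5)])
T=pose();print(T)
s=get_state();print(s["tcp_pos"],s["qpos"],s["width"])
```

```text
300 [(236, [0.157, -0.026, -0.314]), (241, [0.166, -0.026, -0.314]), (246, [0.177, -0.026, -0.315]), (251, [0.186, -0.026, -0.314]), (256, [-0.007, -0.008, 0.045]), (261, [-0.007, -0.007, 0.05]), (266, [-0.007, -0.007, 0.054]), (271, [-0.011, -0.007, 0.065])]
308 [(236, [0.157, -0.012, -0.315]), (241, [0.166, -0.012, -0.314]), (246, [-0.011, -0.004, 0.043]), (251, [-0.011, -0.004, 0.048]), (256, [-0.012, -0.004, 0.053]), (261, [-0.011, -0.003, 0.057]), (266, [-0.011, -0.003, 0.061]), (271, [-0.011, -0.003, 0.065])]
316 [(236, [0.156, 0.002, -0.314]), (241, [0.166, 0.002, -0.313]), (246, [-0.011, 0.0, 0.042]), (251, [-0.012, 0.0, 0.049]), (256, [-0.011, 0.0, 0.053]), (261, [-0.011, 0.0, 0.057]), (266, [-0.011, 0.0, 0.061]), (271, [-0.011, 0.0, 0.065])]
324 [(236, [0.189, 0.018, -0.38]), (241, [0.201, 0.018, -0.382]), (246, [-0.011, 0.004, 0.043]), (251, [-0.012, 0.004, 0.048]), (256, [-0.011, 0.004, 0.052]), (261, [-0.012, 0.004, 0.058]), (266, [-0.011, 0.003, 0.061]), (271, [-0.011, 0.003, 0.064])]
332 [(236, [0.188, 0.034, -0.38]), (241, [0.2, 0.034, -0.381]), (246, [0.211, 0.034, -0.381]), (251, [0.221, 0.034, -0.38]), (256, [-0.008, 0.008, 0.046]), (261, [-0.008, 0.008, 0.051]), (266, [-0.007, 0.007, 0.055]), (271, [-0.007, 0.007, 0.059])]
[[-9.84360181e-01  1.76167566e-01  1.51438888e-04  5.49959520e-01]
 [ 1.76167562e-01  9.84360193e-01 -4.08005633e-05 -7.28994730e-02]
 [-1.56258149e-04 -1.34838302e-05 -9.99999988e-01  6.44831675e-02]
 [ 0.00000000e+00  0.00000000e+00  0.00000000e+00  1.00000000e+00]]
[ 0.54995952 -0.07289947  0.06448317] [-0.07241337  0.54961877  0.24456725  1.8625493  -0.18633947  0.75133591
  1.66786076] -5.837130040536645e-05
```

The depth data shows the physical fingertips end about 39 mm short of the reported TCP, so the tips passed above everything. I'm over the hood (top at 95 mm), so I'll calibrate by touching it gently.

Run:
```python
from h import *
for z in np.arange(.0625,.045,-.0015):
    ctrl.movel(w(-.0595,0,z),max_speed=.02); P,f=st()
    if abs(f[2])>4: break
```

```text
t 8.54 rail [-0.0596  0.      0.0623] F [-0.2 -0.2 -0.1]
 t 8.79 rail [-0.0596 -0.      0.0609] F [ 0.3 -1.  -0.2]
 t 9.04 rail [-0.0596  0.      0.0594] F [ 0.   1.2 -0.3]
 t 9.29 rail [-0.0589 -0.      0.0588] F [-2.1  0.2  6.8]
```

Tip offset: tip z = TCP z + 0.036. Now redoing the press with it.

```bash
cat >> h.py <<'E'
O=.036
def go(x,y,z,v=.06,tag=None):
    ctrl.movel(w(x,y,z-O),max_speed=v); P,f=st(tag or "")
    return P,f
E
python3 - <<'E'
from h import *
face=.0205
go(-.0595,0,.112,.1); go(face-.042,0,.105,.1); go(face-.042,0,.082,.06)
for z in (.076,.071,.0675,.0645): go(face-.042,0,z,.04,f"press {z}")
P,f=go(face-.051,0,.0645,.04,"wall")
for dx in (.056,.064,.074):
    P,f=go(face-dx,0,.0645,.04,"push")
    if f[0]>20: break
E
```

```text
t 9.62 rail [-0.0591  0.      0.0763] F [-0.6 -0.9 -1.2]
 t 10.16 rail [-0.0223 -0.0001  0.0683] F [-0.4  0.1 -0.3]
 t 10.69 rail [-0.0217 -0.0001  0.0457] F [ 0.7 -0.9 -0.5]
press 0.076 t 10.99 rail [-0.0217 -0.      0.0398] F [ 1.   1.3 -0.2]
press 0.071 t 11.27 rail [-0.0212 -0.      0.0351] F [0.7 0.5 2.3]
press 0.0675 t 11.52 rail [-0.0209 -0.      0.0317] F [ 1.6 -0.1  3. ]
press 0.0645 t 11.77 rail [-0.0211 -0.      0.0286] F [ 1.5 -0.1  5.3]
wall t 12.14 rail [-0.0319 -0.      0.0283] F [-1.3  0.1  4.9]
push t 12.42 rail [-0.0361  0.      0.0284] F [-0.3  0.   5.5]
push t 12.77 rail [-0.0442 -0.      0.0284] F [-0.  -0.8  5.4]
push t 13.17 rail [-0.0541 -0.      0.0284] F [-1.3 -0.6  5.2]
```

Run:
```python
from h import *
for x in (-.08,-.105,-.131):
    P,f=go(x,0,.0645,.06,"push")
    if abs(f[0])>20: raise SystemExit
go(-.128,0,.0645,.04); go(-.126,0,.16,.12,"up")
p,W=cloud("wrist"); s,Ws=cloud("side"); A=rl(np.concatenate([Ws.reshape(-1,3)]))
h=A[(A[:,2]>.07)&(A[:,2]<.08)&(A[:,1]>.03)&(A[:,1]<.1)&(A[:,0]<.05)&(A[:,0]>-.2)]
print("leaf x",np.percentile(h[:,0],[5,50,95]),len(h))
cv2.imwrite("pics/f.png",np.vstack([p[:,:],s])[::1,::1] if 0 else cv2.resize(np.hstack([p,s]),(800,250)))
np.savez("/tmp/w2.npz",p=p,W=W)
```

```text
push t 13.76 rail [-0.0817 -0.      0.0281] F [-1.8 -0.4  4.9]
push t 14.32 rail [-0.1063  0.      0.0283] F [-1.9 -0.5  5. ]
push t 14.91 rail [-0.132   0.      0.0283] F [-1.7 -0.3  5. ]
 t 15.16 rail [-0.1283  0.      0.0283] F [-2.8 -0.4  4.1]
up t 16.11 rail [-1.264e-01  1.000e-04  1.234e-01] F [ 0.5  0.1 -0.3]
leaf x [-0.0897476  -0.08800407 -0.08513959] 19
```

View pics/f.png

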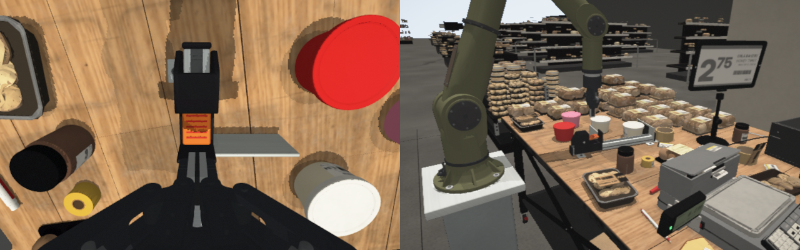

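The stop is back (leaf at about x = -0.087, joint near 0.16) and the tubs are untouched. Next I'll hover left of the spare tub with the jaws open along the bar, and measure the open fingers before using them as a fork.

Run:
```python
from h import *
ctrl.ungrasp()
ctrl.movep(w(-.002,.30,.12),down(th+np.pi/2)); st("hover")
T=pose(); p,W=cloud("wrist"); cv2.imwrite("pics/g.png",p)
L=(W-T[:3,3])@T[:3,:3]  # tool coords
m=(L[...,2]<-.01)&(L[...,2]>-.17)&(abs(L[...,0])<.06)
A=rl(W)
Q=L[m&(A[...,2]>.09)]
for z in np.arange(-.11,-.03,.005):
    j=Q[abs(Q[:,2]-z)<.0025]
    if len(j):
        l,r=j[j[:,1]<0],j[j[:,1]>0]
        print(round(z,3),len(j),[np.round([k[:,1].min(),k[:,1].max(),k[:,0].min(),k[:,0].max()],3).tolist() for k in (l,r) if len(k)])
s=(abs(A[...,2]-.0665)<.005)&(abs(A[...,0]-.005)<.09)&(abs(A[...,1]-.2175)<.09)
h=cv2.convexHull((A[s][:,:2]*1e4).astype(np.int32)).reshape(-1,2)/1e4; print("spare",circ(h,.053),circ(h))
s=(abs(A[...,2]-.0665)<.005)&(abs(A[...,0]-.12)<.07)&(abs(A[...,1]-.075)<.07)
if s.sum()>50: h=cv2.convexHull((A[s][:,:2]*1e4).astype(np.int32)).reshape(-1,2)/1e4; print("row",s.sum(),circ(h,.053),circ(h))
```

```text
hover t 18.54 rail [-0.0018  0.2987  0.1201] F [-0.4  0.6  0.4]
-0.11 3858 [[-0.074, -0.0, -0.008, 0.018], [0.0, 0.073, -0.007, 0.018]]
-0.105 5539 [[-0.075, -0.009, -0.013, 0.017], [0.011, 0.074, -0.012, 0.017]]
-0.1 4951 [[-0.074, -0.036, -0.013, 0.014], [0.037, 0.075, -0.013, 0.015]]
-0.095 1862 [[-0.074, -0.039, -0.013, 0.015], [0.039, 0.074, -0.012, 0.014]]
-0.09 508 [[-0.066, -0.042, 0.004, 0.014], [0.043, 0.067, 0.004, 0.014]]
-0.085 1017 [[-0.052, -0.042, -0.004, 0.012], [0.042, 0.051, -0.004, 0.012]]
-0.08 943 [[-0.057, -0.042, -0.011, 0.012], [0.042, 0.057, -0.011, 0.012]]
-0.075 882 [[-0.057, -0.042, -0.011, 0.012], [0.042, 0.056, -0.011, 0.012]]
-0.07 816 [[-0.056, -0.042, -0.011, 0.012], [0.042, 0.056, -0.012, 0.012]]
-0.065 736 [[-0.057, -0.042, -0.012, 0.012], [0.042, 0.057, -0.012, 0.012]]
-0.06 650 [[-0.057, -0.042, -0.011, 0.011], [0.042, 0.056, -0.011, 0.012]]
-0.055 495 [[-0.055, -0.042, -0.011, 0.012], [0.042, 0.055, -0.011, 0.011]]
-0.05 213 [[-0.049, -0.042, -0.011, 0.011], [0.042, 0.049, -0.011, 0.011]]
spare (array([0.00558302, 0.21832809]), np.float64(0.021457952409537705)) (array([-0.04186124,  0.21757132,  0.09710815]), np.float64(0.0039918090321637185))
row 350 (array([0.19974132, 0.05642247]), np.float64(0.008107631687233588)) (array([0.16604698, 0.09775322, 0.01535588]), np.float64(0.0011954757108249105))
```

View pics/g.png

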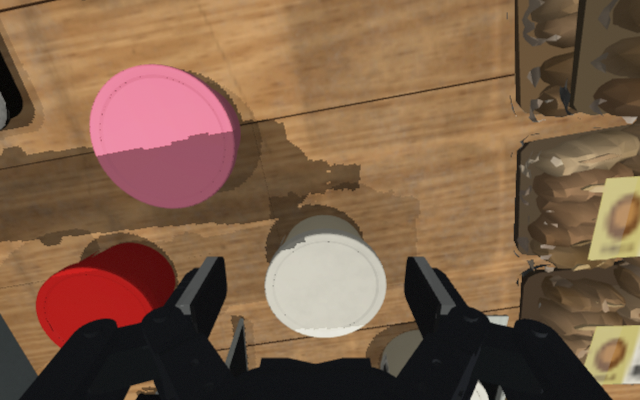

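The open tips end 49 mm behind the TCP, with inner gap ±42 mm and body/knuckles at least 90 mm behind it. So I'll run with the TCP at z = -0.012, which puts the tips at 37 mm.

Run:
```python
from h import *
Z=-.012
def g(x,y,z,v,t):
    ctrl.movel(w(x,y,z),max_speed=v); return st(t)
g(-.002,.288,.06,.15,"over"); P,f=g(-.002,.288,Z,.08,"down")
if abs(f[2])>8: raise SystemExit
for y in (.262,.235,.21,.185,.16,.14,.125):
    P,f=g(-.003,y,Z,.06,"in")
    if np.hypot(*f[:2])>15: break
else:
    for y in (.119,.1155,.1125,.110):
        P,f=g(-.003,y,Z,.03,"final")
        if f[1]>8: break
```

```text
over t 19.15 rail [-0.0015  0.2878  0.0606] F [0.2 0.4 0.5]
down t 20.2 rail [-0.0015  0.288  -0.0114] F [-0.5 -0.6  0.8]
in t 20.78 rail [-0.0029  0.2617 -0.0119] F [-1.2  0.2 -0.3]
in t 21.38 rail [-0.0031  0.2346 -0.012 ] F [ 0.3  0.4 -0.3]
in t 21.95 rail [-0.0029  0.2095 -0.0119] F [-0.5 -0.1  0.3]
in t 22.52 rail [-0.0029  0.1844 -0.0119] F [ 0.5 -0.   0.8]
in t 23.08 rail [-0.0029  0.1594 -0.0119] F [-0.6 -0.5  0.1]
in t 23.57 rail [-0.0029  0.1392 -0.0119] F [ 0.3  0.2 -0.6]
in t 23.97 rail [-0.0029  0.1241 -0.0119] F [ 0.9  0.  -0.6]
final t 24.32 rail [-0.003   0.1187 -0.012 ] F [0.  0.4 0.3]
final t 24.58 rail [-0.003   0.1152 -0.012 ] F [-0.6  0.7 -0.6]
final t 24.83 rail [-0.003   0.1121 -0.012 ] F [-0.6 -0.9 -1.2]
final t 25.08 rail [-0.0031  0.1112 -0.012 ] F [0.4 3.8 0. ]
```

Run:
```python
from h import *
def g(x,y,z,v,t):
    ctrl.movel(w(x,y,z),max_speed=v); return st(t)
g(-.003,.185,-.012,.12,"back"); g(-.003,.185,.12,.2,"up")
ctrl.close_gripper()
ctrl.movep(w(-.125,.080,.20),down(np.pi+th)); st("hover")
p,W=cloud("wrist"); s,Ws=cloud("side"); A=np.concatenate([rl(W).reshape(-1,3)])
for n,A in (("wrist",rl(W).reshape(-1,3)),("side",rl(Ws).reshape(-1,3))):
    for k,cx in (("spare",-.003),("row",.122)):
        h=A[(abs(A[:,2]-.0665)<.004)&(np.hypot(A[:,0]-cx,A[:,1]-.072)<.062)]
        if len(h)>50: h=cv2.convexHull((h[:,:2]*1e4).astype(np.int32)).reshape(-1,2)/1e4; print(n,k,circ(h,.053))
    h=A[(A[:,2]>.07)&(A[:,2]<.08)&(A[:,1]>.03)&(A[:,1]<.13)&(A[:,0]<-.06)&(A[:,0]>-.12)]; print("leaf",len(h),np.percentile(h[:,0],[5,50,95]))
cv2.imwrite("pics/h.png",p)
```

```text
back t 25.86 rail [-0.0029  0.1837 -0.012 ] F [ 0.1 -0.1  0.2]
up t 26.67 rail [-0.0038  0.1847  0.1189] F [ 0.2  0.2 -0.9]
hover t 28.69 rail [-0.1248  0.0802  0.1999] F [-0.  -0.1  0.4]
wrist spare (array([-0.00429831,  0.06965139]), np.float64(0.0003579215393170822))
wrist row (array([0.09744571, 0.12455576]), np.float64(0.004461992453048704))
leaf 487 [-0.09039169 -0.08889751 -0.08569272]
side spare (array([-0.00398571,  0.06631529]), np.float64(0.0009557595263185711))
side row (array([0.12163278, 0.06920199]), np.float64(0.00271808733393673))
leaf 32 [-0.08973089 -0.08817821 -0.08506585]
```

View pics/h.png

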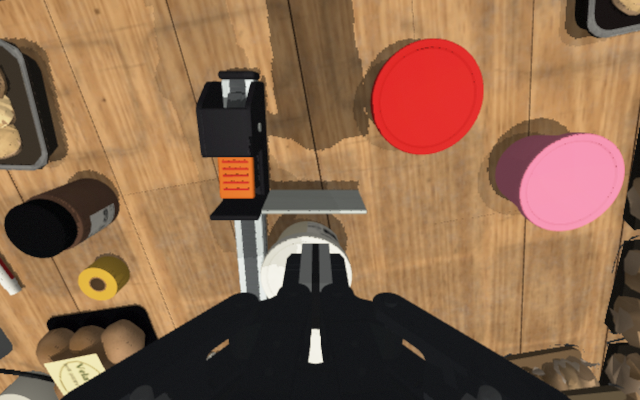

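The spare sits at (-0.004, 0.070), in line with the bar and just ahead of the leaf. Now pushing the stop forward.

Run:
```python
from h import *
P,f=go(-.126,.083,.10,.15,"down"); P,f=go(-.126,.083,.045,.08,"down")
if abs(f[2])>8: raise SystemExit
for x in list(np.arange(-.115,-.0605,.009))+list(np.arange(-.06,-.0455,.002)):
    P,f=go(x,.083,.045,.04,"fwd")
    if -f[0]>(30 if P[0]<-.066 else 15): break
```

```text
down t 29.85 rail [-0.1255  0.083   0.0646] F [ 0.7  0.7 -0.2]
down t 30.68 rail [-0.1257  0.083   0.0093] F [-0.4 -0.2  0.5]
fwd t 31.11 rail [-0.1147  0.083   0.0091] F [-0.   0.7 -0.1]
fwd t 31.48 rail [-0.1057  0.0829  0.009 ] F [-0.5 -0.1  0.3]
fwd t 31.86 rail [-0.0968  0.083   0.0089] F [ 0.3  0.1 -0.1]
fwd t 32.23 rail [-0.0881  0.083   0.0088] F [-1.8  0.9 -1.8]
fwd t 32.61 rail [-0.0788  0.083   0.0089] F [-1.3  1.  -1.8]
fwd t 32.98 rail [-0.0701  0.083   0.0089] F [-2.9  0.8 -1. ]
fwd t 33.36 rail [-0.0612  0.083   0.0089] F [-4.  -0.  -0.6]
fwd t 33.61 rail [-0.0609  0.083   0.0089] F [-4.6 -0.3  0.6]
fwd t 33.86 rail [-0.0587  0.083   0.0089] F [-5.5  0.5  0.7]
fwd t 34.11 rail [-0.0566  0.083   0.0089] F [-4.9 -0.8 -0.2]
fwd t 34.36 rail [-0.0547  0.083   0.0089] F [-5.2  0.2  1.2]
fwd t 34.61 rail [-0.053   0.083   0.0089] F [-6.1  0.5  2.4]
fwd t 34.86 rail [-0.0512  0.083   0.0089] F [-7.  -0.3  2.3]
fwd t 35.11 rail [-0.0503  0.083   0.0089] F [-9.9  0.9  4.3]
fwd t 35.36 rail [-0.0505  0.083   0.0088] F [-14.7  -0.4   9.6]
```

The force rises sharply at x = -0.0505, where the tubs are expected to be snug. I'll back off and verify.

Run:
```python
from h import *
go(-.075,.083,.045,.06,"back"); go(-.09,.083,.14,.15,"up")
ctrl.movep(w(-.20,.20,.30),down(np.pi+th)); st("hover")
ims=[]
for n in ("side","scene","wrist"):
    p,W=cloud(n); ims.append(p); A=rl(W).reshape(-1,3)
    for k,cx in (("spare",.015),("row",.122)):
        h=A[(abs(A[:,2]-.0665)<.004)&(np.hypot(A[:,0]-cx,A[:,1]-.070)<.060)]
        if len(h)>50: h=cv2.convexHull((h[:,:2]*1e4).astype(np.int32)).reshape(-1,2)/1e4; print(n,k,circ(h,.053))
    h=A[(A[:,2]>.0715)&(A[:,2]<.08)&(A[:,1]>.03)&(A[:,1]<.13)&(A[:,0]<-.01)&(A[:,0]>-.08)]
    if len(h): print("leaf",len(h),np.percentile(h[:,0],[5,50,95]))
cv2.imwrite("pics/i.png",np.hstack([cv2.resize(ims[0][140:290,240:460],(400,273)),cv2.resize(ims[2],(400,273))]))
```

```text
back t 35.99 rail [-0.0744  0.0831  0.0092] F [ 0.3 -0.   1.2]
up t 36.78 rail [-0.0902  0.083   0.1034] F [-0.8  0.5  0.6]
hover t 37.77 rail [-0.1999  0.1992  0.2987] F [-0.  -1.1 -0.1]
side spare (array([0.0166905, 0.0668089]), np.float64(0.003133868182967678))
side row (array([0.12396196, 0.06888684]), np.float64(0.0029970727093029943))
leaf 21 [-0.04030696 -0.0376854  -0.03566737]
scene spare (array([0.01514918, 0.06822948]), np.float64(0.0026298909669416376))
scene row (array([0.12441431, 0.0704026 ]), np.float64(0.002841699805980565))
leaf 28 [-0.04142872 -0.03832806 -0.03370578]
wrist spare (array([0.00973728, 0.06923251]), np.float64(0.002256957585942901))
wrist row (array([0.08439957, 0.00651791]), np.float64(0.0020046364788573654))
leaf 221 [-0.04070494 -0.03883396 -0.03645461]
```

View pics/i.png

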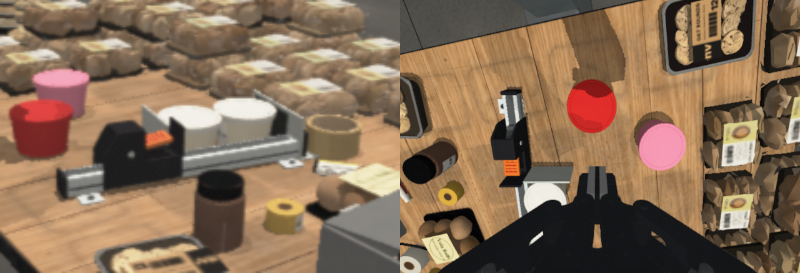

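Both tubs sit in line between the stop and the end plate. The leaf face is at x of about -0.036, so the joint is near 0.111, and the bystanders look undisturbed. Handing in.

```bash
python3 -c "
from station import ticket; ticket.close_job()"
```

```text
the job is handed in; nothing more can be done
```

The spare tub is in the row and both tubs sit snugly between the stop and the end plate. I handed the job in at about 38 s on the robot's clock; no verdict is reported.

**What I did:** I held the orange tab down with the shut fingertips (about 5 N) and pushed the stop back to a joint value of about 0.16. I then slid the spare sideways with the open fingers as a fork until it touched the bar. Finally I pushed the stop forward until the force jumped to about 15 N.

**Last checks:**

| Item | Measured (stop_rail frame) | Required |
|---|---|---|
| Row tub | x ≈ 0.124, y ≈ 0.070 m | x 0.105–0.13, y 0.055–0.085 |
| Spare tub | x ≈ 0.016, y ≈ 0.068 m | x -0.005–0.03, y 0.055–0.085 |
| Stop joint | ≈ 0.111 | 0.100–0.123 |

By eye, the tubs were upright. The jar, label roll, biscuit packs and pink and red look-alikes looked undisturbed; I did not re-measure their positions.

**What failed or disagreed:**
- **First press missed:** the real fingertips end about 36 mm short of the reported TCP. My first press on the tab passed above it without touching anything. I calibrated by touching the hood lightly (7 N) and corrected for it after that.
- **Last wrist view:** the gripper hid most of the tubs, so its row tub fit (0.084, 0.007) was meaningless. I used the side and scene cameras for the tub positions; they agreed within 2 mm.

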